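# Feel along a chassis seam under the brace

### The job

Take the stylus from its leaning rest and run its point lightly along the stepped seam in the floor of the stripped computer chassis, under the cross brace, to check that nothing still holds the two pans together: start at the end next to the fan, keep the point down in the seam all the way to the other end, and go slowly (about 3 cm per second). Then lay the stylus back in its rest as it was, and leave everything else where it is.

Things in the scene. Friction and masses are not known exactly. Their poses are not given: they have to be found in the camera images.
- chassis: Grey sheet-metal computer chassis fixed to the bench, 200 (x) x 248 (y) mm, open at its long sides, end walls at y = -122 and 122 mm, 70 mm high. Origin: centre of underside. Tops of the two floor pans at z = 10 mm; between them the seam, a dark groove 13 mm wide along x, 6 mm deep, ending at y = -83 and 83 mm. A black square fan, 70 x 25 x 64 mm, outside the -y wall marks the starting end.
- brace (a point): middle of the underside of the flat steel cross brace that joins the end walls above the seam. Brace in the chassis frame: x from -20 to 30 mm, z from 60 to 70 mm, whole length in y. To pass below it the stylus must lean its handle towards the chassis' -x, about 40 degrees from vertical
- seam0 (a point): point on the seam's centre line, on its bottom (z = 4 mm), at the end by the fan: x = -8, y = -75 mm in the chassis frame
- seam1 (a point): point on the seam's centre line, on its bottom (z = 4 mm), at the first straight: x = -8, y = -47 mm in the chassis frame
- seam2 (a point): point on the seam's centre line, on its bottom (z = 4 mm), at the first bend: x = -8, y = -20 mm in the chassis frame
- seam3 (a point): point on the seam's centre line, on its bottom (z = 4 mm), at the middle of the slanting part: x = 0, y = 0 mm in the chassis frame
- seam4 (a point): point on the seam's centre line, on its bottom (z = 4 mm), at the second bend: x = 8, y = 20 mm in the chassis frame
- seam5 (a point): point on the seam's centre line, on its bottom (z = 4 mm), at the second straight: x = 8, y = 47 mm in the chassis frame
- seam6 (a point): point on the seam's centre line, on its bottom (z = 4 mm), at the far end: x = 8, y = 75 mm in the chassis frame
- stylus: Loose stylus 200 mm long, 120 g: steel rod 5 mm thick, 70 mm long, with a round point, then a grey handle 130 mm long, 16 mm (x) by 20 mm (y). Origin at the point, z towards the handle's end. Starts in the rest, leaning 40 degrees, handle up towards the rest's -x, its y level. The top 60 mm stands free: grip it across the 20 mm, about 170 mm from the point, tool along the stylus.
- stylus_tip (a point): the end of the stylus' point
- stylus_end (a point): the middle of the handle's end face, 200 mm from the point
- rest: Fixed aluminium rest on a dark base 130 x 90 x 8 mm. Origin: underside, 5 mm to +x of the base's centre. Its trough leans 40 degrees from vertical, upper end to -x, upper (+x) face open, and holds the stylus 64 to 138 mm from the point: back plate, cheeks 26 mm apart reaching 4 mm above the stylus' centre line, and two lips, 12 mm apart for the rod, under the handle's lower end.
- rest_tip (a point): where the stylus' point is when it lies in the rest: x = 40, y = 0, z = 45 mm in the rest's frame
- rest_end (a point): where the stylus' handle end is when it lies in the rest: x = -89, y = 0, z = 198 mm in the rest's frame
- screwdriver: loose screwdriver, 190 mm long, lying beside the rest: leave alone
- heatsink: loose finned aluminium heat sink 60 x 60 x 40 mm, near the rest: leave alone; origin under its centre
- drive: loose disk drive 102 x 147 x 26 mm lying at the right side: leave alone; origin under its centre
- wrench: loose wrench 180 mm long at the back: leave alone
- mug: loose white mug 80 mm wide, 90 mm high at the left side: leave alone; origin under its centre

How it is judged:
On the way, in this order (a step that is already met when the one before it is completed fails the run):
1. the stylus point is down in the seam (1.5 mm or more below the pans) at the end by the fan, within 8 mm (horizontal distance between stylus_tip and seam0 below 0.008 m and z of stylus_tip in the frame of chassis below 0.0085 m), for 0.05 s.
2. the stylus point is down in the seam (1.5 mm or more below the pans) at the first straight, within 8 mm (horizontal distance between stylus_tip and seam1 below 0.008 m and z of stylus_tip in the frame of chassis below 0.0085 m), for 0.05 s.
3. the stylus point is down in the seam (1.5 mm or more below the pans) at the first bend, within 8 mm (horizontal distance between stylus_tip and seam2 below 0.008 m and z of stylus_tip in the frame of chassis below 0.0085 m), for 0.05 s.
4. the stylus point is down in the seam (1.5 mm or more below the pans) at the middle of the slanting part, within 8 mm (horizontal distance between stylus_tip and seam3 below 0.008 m and z of stylus_tip in the frame of chassis below 0.0085 m), for 0.05 s.
5. the stylus point is down in the seam (1.5 mm or more below the pans) at the second bend, within 8 mm (horizontal distance between stylus_tip and seam4 below 0.008 m and z of stylus_tip in the frame of chassis below 0.0085 m), for 0.05 s.
6. the stylus point is down in the seam (1.5 mm or more below the pans) at the second straight, within 8 mm (horizontal distance between stylus_tip and seam5 below 0.008 m and z of stylus_tip in the frame of chassis below 0.0085 m), for 0.05 s.
7. the stylus point is down in the seam (1.5 mm or more below the pans) at the far end, within 8 mm (horizontal distance between stylus_tip and seam6 below 0.008 m and z of stylus_tip in the frame of chassis below 0.0085 m), for 0.05 s.
At the end, for the whole second after the job is handed in: The stylus lies still and released in its rest, point and handle end each within 12 mm of where they were in it, and no bystander has moved more than 30 mm (distance between stylus_tip and rest_tip below 0.012 m and distance between stylus_end and rest_end below 0.012 m and linear speed of stylus below 0.02 m/s and distance of each of screwdriver, heatsink, drive, wrench, mug from where it was at the start of the episode below 0.03 m); the robot touches nothing.
It fails at once if the stylus moves faster than 8 cm/s while its point is in the seam (x of stylus_tip in the frame of chassis between -0.03 and 0.03 m and y of stylus_tip in the frame of chassis between -0.085 and 0.085 m and z of stylus_tip in the frame of chassis below 0.009 m and linear speed of stylus above 0.08 m/s).
It fails at once if the point is more than 4 mm above the pans between the seam's ends (under the brace, 15 mm or more in from either end): lifted out part-way (x of stylus_tip in the frame of chassis between -0.018 and 0.018 m and y of stylus_tip in the frame of chassis between -0.06 and 0.06 m and z of stylus_tip in the frame of chassis between 0.014 and 0.058 m).
It fails at once if the stylus is pressed on the chassis with more than 25 N (contact force between stylus and chassis above 25 N).
It fails at once if any of the screwdriver, heat sink, drive, wrench or mug is moved more than 30 mm (distance of any of screwdriver, heatsink, drive, wrench, mug from where it was at the start of the episode above 0.03 m).
It also fails if it takes over 72 s, if anything falls off the work surface, if the arm or the gripper's body presses on something with over 40 N, if the wrist force passes 120 N, or if a joint passes its speed limit or range.

### The arm

A 7-joint arm with a two-finger parallel gripper is mounted at the origin on the work surface. World frame = base frame: x ahead of the robot, y to its left, z up, the work surface at z = 0. Lengths are in m, angles in rad, forces in N, time in s.
With the tool pointing down it reaches from about 0.4 to 0.85 m from the base axis. Payload 4.5 kg.
Tool frame: the origin (TCP) lies between the finger pads; the fingertips stand 8 mm ahead of it and the grasp point (between the pads) lies 11 mm behind it; z points along the fingers, y is the line along which they close (so a half turn about z gives the same grasp; the last joint's range is limited). The gripper opens to 88 mm and grips with 3 to 60 N. Pads are 18 mm wide; open, the fingers measure 123 mm over their backs; the gripper's body (75 mm by 187 mm) begins 45 mm behind the grasp point.
Start: joints at [-1.16, 0.689, -0.195, 1.565, 0.157, 0.902, -0.215], TCP at [0.23, 0.581, 0.247] pointing down, gripper open.
Joint ranges: [-3.01, 3.01], [-0.46, 2.08], [-1.47, 1.51], [0.13, 2.56], [-1, 4.14], [0.04, 2.09], [-2.66, 2.66]. Speed limits (rad/s): [2.57, 2.57, 3.14, 3.14, 3.14, 3.14, 3.14].

### API

Orientations are given as a unit quaternion [w, x, y, z].
In Python, from workcell import arm gives the robot as it stands.
- The arm moves only by the tool step_arm, never from a script. Its argument "moves" is a list of rows, each a list of 5 numbers: the finger opening in cm, from 0 to 8.81, then the shift along the tool's x, y, z in cm, then the turn about the tool's z in rad. In form: [[claw, x, y, z, twist], ...]. A call has 1 to 5 rows; each row shifts and turns the commanded pose from where the row before left it, along the tool's axes as they then stand; what a row does not reach is not made up. A row lasts 1/8 s, in which the tool goes at most 62.5 mm and 10.7 degrees, less where a joint would pass 70% of its speed; a pose out of reach is approached as far as the arm can. A call is refused whole if a number of a shift passes 6.25 or a number of a turn 0.188, either way. A call with a gripper value outside its range is refused whole. The fingers move at their own pace and stop on an object; "newtons" is the grip in N (left out, the last holds). Time passes only in rows, so rows that do not move let the fingers close. It gives the time, the measured TCP pose, the force, the opening and the grip force at its end, in the units of the state.
- arm.sense(): the state, without advancing time (a new reading comes with each control period).
- arm.read_camera(name): name is "side" or "top"; returns the picture (384x512x3 uint8, red, green, blue); there is no depth.
- arm.get_calibration(name): a dict with "intrinsics" (3x3 intrinsics, pixels), "k1" (the pictures are not rectified: a ray, as slopes to the right and down, at radius r is drawn at 1 + k1 r^2 times it, then the intrinsics apply), "extrinsics" (4x4, takes a point from camera to world coordinates). Camera axes: x right, y down, z forward; pixel columns grow to the right and rows downward; lengths in m; the calibration is good to about 2 mm. A picture is of the moment at which its call begins. get_calibration takes no time and is no camera call.
- arm.hand_in(): hands the job in; it is judged then, once.
The state is a dict: "t": time; "joint_pos": joint angles; "qvel": joint speeds; "joint_efforts": joint torques, N m; "position": TCP position; "orientation": TCP orientation; "wrist_force": force on the tool from outside, world axes, zero at the start; "torque": the same for the moment, N m; "finger_gap": finger opening in m; "gripper_force": force on a finger pad.
Only numpy, scipy, OpenCV 4.12 (cv2) and the standard library are available. Lean on these libraries where they do the work, as an engineer would, in place of code of your own. Each camera call takes 0.05 s, during which the arm holds its last target. There are 200 camera calls.

## Working session

There is one attempt and no reset: what is moved stays moved. The work goes in short steps, Python scripts to look and compute and a tool call to move; the robot and the scene stay as the last step left them, time stands still between calls to the robot, and variables do not carry over. Pictures are saved under pics/ and viewed, at most 10 in all, crops included, and the job is handed in when it is done.

Besides the shell and the picture viewer there is one more tool, called as name(argument=value, ...) on one line, values as JSON. step_arm: Moves the arm, as the interface text tells. Its arguments: {"type":"object","properties":{"moves":{"type":"array","items":{"type":"array","items":{"type":"number"}}},"newtons":{"type":"number"}},"required":["moves"]}

```bash
mkdir -p pics
python3 - <<'E'
from workcell import arm
import cv2, numpy as np
for n in ("side","top"):
    im=arm.read_camera(n); cv2.imwrite(f"pics/{n}0.png",cv2.resize(im[:,:,::-1],(800,600),interpolation=cv2.INTER_CUBIC)); np.save(n+"0.npy",im)
    c=arm.get_calibration(n); print(n,np.round(c["intrinsics"],1).tolist(),c["k1"],np.round(c["extrinsics"],3).tolist())
s=arm.sense(); print({k:np.round(v,3).tolist() for k,v in s.items()})
E
```

```text
side [[487.7, 0.0, 257.2], [0.0, 487.7, 205.3], [0.0, 0.0, 1.0]] 0.042787809558429 [[0.914, -0.195, 0.357, 0.012], [-0.406, -0.487, 0.773, -1.353], [0.023, -0.851, -0.524, 1.057], [0.0, 0.0, 0.0, 1.0]]
top [[379.0, 0.0, 254.7], [0.0, 379.0, 194.3], [0.0, 0.0, 1.0]] -0.030338106494056914 [[0.015, -0.998, 0.068, 0.562], [-1.0, -0.015, 0.005, -0.014], [-0.004, -0.068, -0.998, 1.259], [0.0, 0.0, 0.0, 1.0]]
{'t': 0.1, 'joint_pos': [-1.16, 0.69, -0.195, 1.566, 0.157, 0.902, -0.215], 'qvel': [-0.001, -0.002, 0.001, -0.001, 0.001, 0.001, 0.001], 'joint_efforts': [-0.003, -52.85, -1.272, -15.384, -0.053, 0.002, 0.0], 'position': [0.23, 0.581, 0.246], 'orientation': [-0.0, 0.187, 0.982, -0.001], 'wrist_force': [0.368, -0.481, -0.115], 'torque': [-0.066, 0.008, 0.021], 'gripper_force': 0.0, 'finger_gap': 0.088}
```

View pics/top0.png

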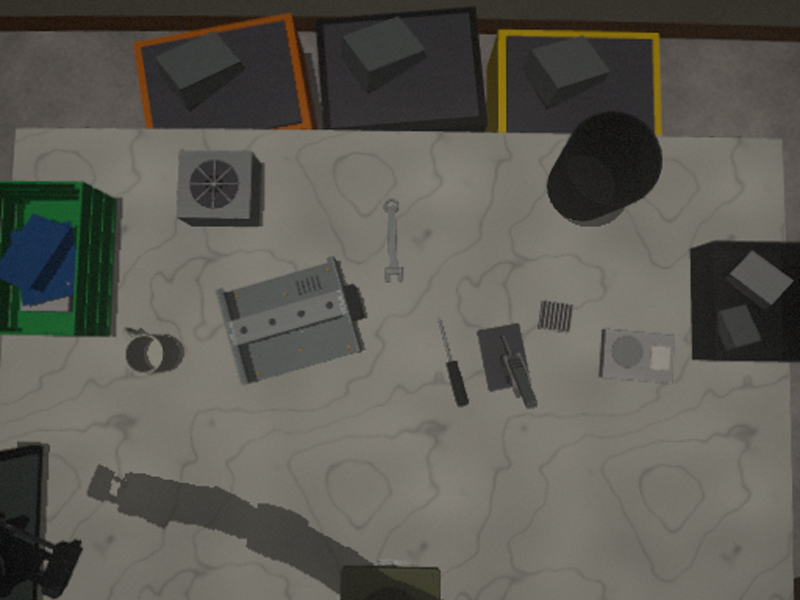

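View pics/side0.png

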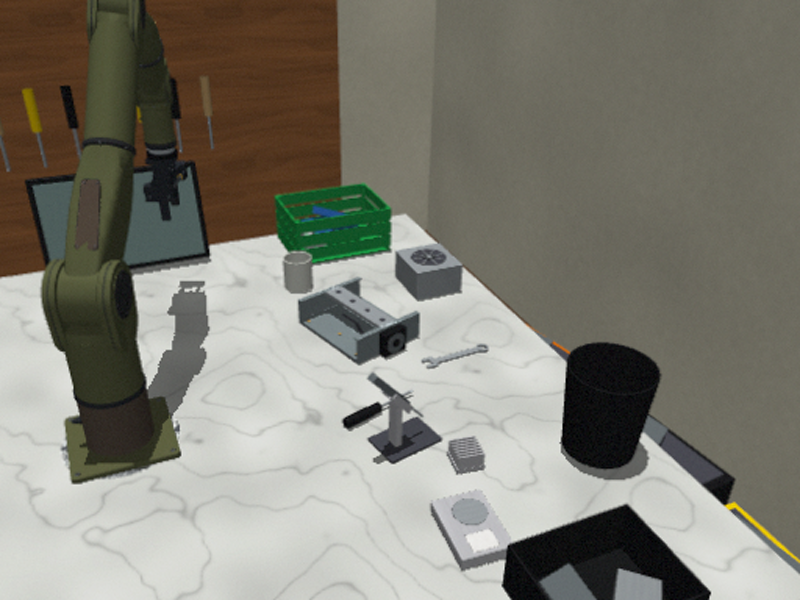

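The top view shows the chassis at (295,320), with the fan at (353,300). The rest with the stylus is at (510,365), its handle end at (530,402). The side view shows the chassis at (360,320) and the rest at (400,430). Next I take close crops to measure from.

Run:
```python
import cv2, numpy as np
def crop(n,x0,y0,x1,y1,s):
    im=np.load(n+"0.npy")[y0:y1,x0:x1,::-1]
    im=cv2.resize(im,None,fx=s,fy=s,interpolation=cv2.INTER_CUBIC)
    im=cv2.convertScaleAbs(im,alpha=1.5)
    for i in range(x0-x0%10+10,x1,10): cv2.putText(im,str(i),((i-x0)*s,8),0,.3,(0,255,255)); cv2.line(im,((i-x0)*s,8),((i-x0)*s,14),(0,255,255))
    for j in range(y0-y0%10+10,y1,10): cv2.putText(im,str(j),(0,(j-y0)*s+4),0,.3,(0,255,255)); cv2.line(im,(20,(j-y0)*s),(26,(j-y0)*s),(0,255,255))
    return im
cv2.imwrite("pics/c1.png",crop("top",132,160,242,248,7))
cv2.imwrite("pics/c2.png",crop("side",185,168,280,238,8))
a=crop("top",298,200,352,268,7);b=crop("side",213,232,290,302,5)
h=max(a.shape[0],b.shape[0]);p=lambda m:np.pad(m,((0,h-m.shape[0]),(0,0),(0,0)))
cv2.imwrite("pics/c3.png",np.hstack([p(a),p(b)]))
```

```text
(no output)
```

View pics/c1.png

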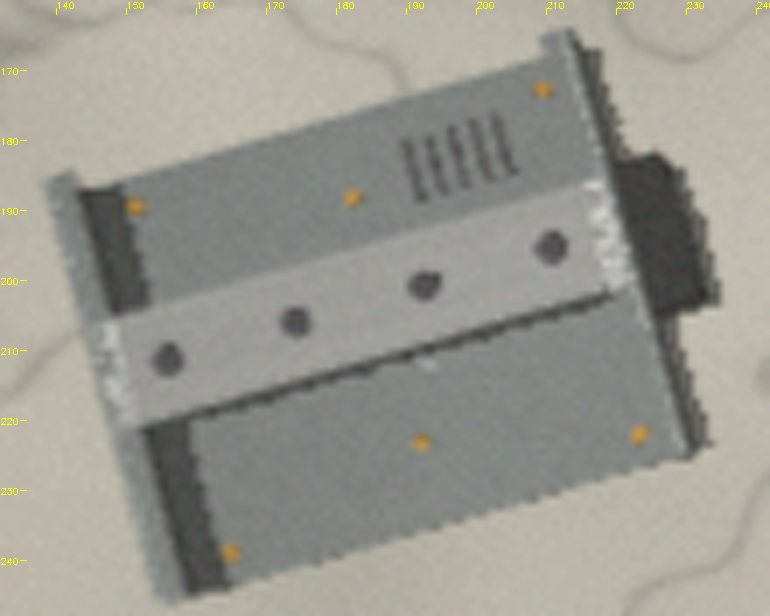

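View pics/c2.png

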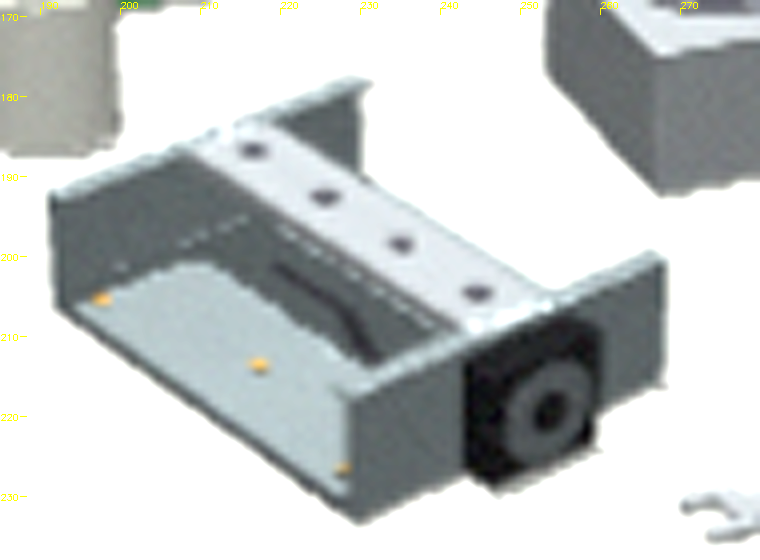

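View pics/c3.png

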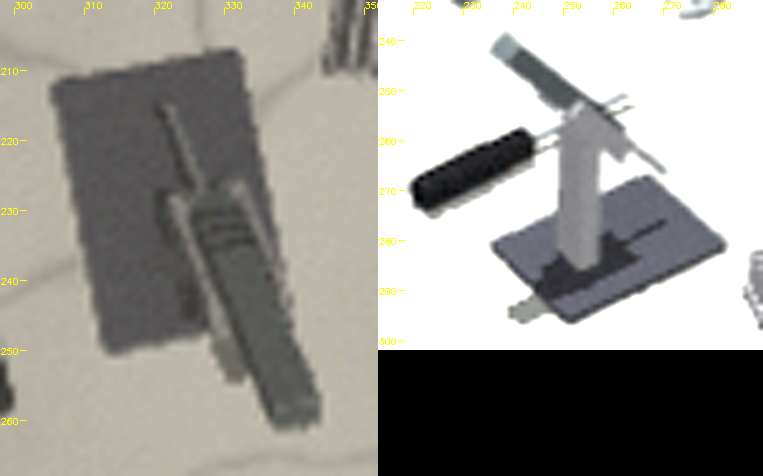

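The crops show these features, in image px:
- **Chassis wall-top corners, top view:** (138.4,185.7), (154.9,246.1), (213.4,164), (230.6,225). The matching side corners are also clear.
- **Seam:** visible in the side view around (224,205)–(231,212).
- **Stylus, top / side:** end at (339.9,258.6) / (238.4,241.4), tip at (320.9,214.7) / (270.4,266.4).

Now I triangulate these.

```bash
cat > h.py <<'E'
import numpy as np, cv2
from workcell import arm
C={n:arm.get_calibration(n) for n in("top","side")}
def ray(n,p):
    c=C[n];K=np.array(c["intrinsics"]);E=np.array(c["extrinsics"])
    d=np.array([c["k1"],0,0,0,0.])
    u=cv2.undistortPoints(np.array([[p]],float),K,d)[0,0]
    return E[:3,3],E[:3,:3]@np.r_[u,1]
def plane(n,p,z):
    o,d=ray(n,p);return o+d*(z-o[2])/d[2]
def tri(pt,ps):
    A=np.zeros((3,3));b=np.zeros(3)
    R=[ray("top",pt),ray("side",ps)]
    for o,d in R:
        d=d/np.linalg.norm(d);P=np.eye(3)-np.outer(d,d);A+=P;b+=P@o
    x=np.linalg.solve(A,b)
    return x,max(np.linalg.norm(np.cross(x-o,d/np.linalg.norm(d))) for o,d in R)
def fit(L,W): # yaw + translation, local->world
    L=np.array(L,float);W=np.array(W);l=L-L.mean(0);w=W-W.mean(0)
    a=np.arctan2((l[:,0]*w[:,1]-l[:,1]*w[:,0]).sum(),(l[:,0]*w[:,0]+l[:,1]*w[:,1]).sum())
    R=np.array([[np.cos(a),-np.sin(a),0],[np.sin(a),np.cos(a),0],[0,0,1]])
    t=W.mean(0)-R@L.mean(0);return a,R,t,W-(L@R.T+t)
E
python3 - <<'E'
from h import *
np.set_printoptions(precision=4,suppress=True)
L=[(.1,.124,.07),(-.1,.124,.07),(.1,-.124,.07),(-.1,-.124,.07)]
T=[(138.4,185.7),(154.9,246.1),(213.4,164),(230.6,225)]
S=[(229.4,178),(191.3,192.4),(268.1,200.5),(229.4,217.6)]
r=[tri(a,b) for a,b in zip(T,S)]
for x in r:print(x)
for W in([x[0] for x in r],[plane("top",p,.07) for p in T],[plane("side",p,.07) for p in S]):
    a,R,t,e=fit(L,W);print("chassis",np.degrees(a),t,e.round(4).tolist())
s=lambda x,y:(132+x/7,160+y/7)
print("orange",[plane("top",s(*p),.01) for p in((135,207),(352,197),(542,88),(230,552),(420,442),(640,434))])
e=tri((339.9,258.6),(238.4,241.4));p=tri((320.9,214.7),(270.4,266.4));print("stylus end,tip",e,p)
d=e[0]-p[0];print(np.linalg.norm(d),"yaw",np.degrees(np.arctan2(-d[1],-d[0])),"lean",np.degrees(np.arccos(d[2]/np.linalg.norm(d))))
Lb=[(.06,.045,.008),(.06,-.045,.008),(-.07,.045,.008)]
W=[plane("top",q,.008) for q in((305.1,212.1),(332.3,207.1),(313.7,250.7))]
Lb2=[(-.07,.045,.008),(.06,.045,.008),(.06,-.045,.008),(-.07,-.045,.008)]
W2=[plane("side",q,.008) for q in((236,281),(267,267.4),(282.4,281),(251.8,296.4))]
for l,w in((Lb,W),(Lb2,W2)):
    a,R,t,er=fit(l,w);print("rest",np.degrees(a),t,er.round(4).tolist(),"end",R@[-.089,0,.198]+t,"tip",R@[.04,0,.045]+t)
E
```

```text
(array([0.6677, 0.3616, 0.062 ]), np.float64(0.00191594434835791))
(array([0.4789, 0.3014, 0.0643]), np.float64(0.0030617471970346374))
(array([0.7393, 0.1237, 0.0669]), np.float64(0.0012796502727097409))
(array([0.5499, 0.064 , 0.069 ]), np.float64(0.0041814278692604125))
chassis 17.050498276268566 [ 0.6089  0.2127 -0.0045] [[-0.0005, 0.001, -0.0036], [0.0019, -0.0005, -0.0013], [-0.0016, 0.0002, 0.0014], [0.0002, -0.0008, 0.0035]]
chassis 16.894459373512575 [0.6063 0.2126 0.    ] [[-0.0008, -0.0005, 0.0], [0.0018, -0.001, 0.0], [-0.0004, 0.0008, 0.0], [-0.0006, 0.0007, 0.0]]
chassis 17.70007538547535 [0.6086 0.2041 0.    ] [[-0.0021, -0.0058, 0.0], [0.0031, -0.0019, 0.0], [-0.0033, 0.0024, 0.0], [0.0022, 0.0053, 0.0]]
orange [array([0.6581, 0.3351, 0.01  ]), array([0.6644, 0.2321, 0.01  ]), array([0.7176, 0.1433, 0.01  ]), array([0.4964, 0.2849, 0.01  ]), array([0.5494, 0.1968, 0.01  ]), array([0.5548, 0.0933, 0.01  ])]
stylus end,tip (array([ 0.4607, -0.2498,  0.1951]), np.float64(0.001847510400912363)) (array([ 0.5854, -0.2227,  0.0413]), np.float64(0.002498463694071463))
0.19980171736883853 yaw 12.238591912367173 lean 39.67760169198671
rest 12.123950893879284 [ 0.5422 -0.233   0.    ] [[-0.0, 0.0012, 0.0], [-0.0011, -0.0006, 0.0], [0.0011, -0.0006, 0.0]] end [ 0.4552 -0.2517  0.198 ] tip [ 0.5813 -0.2246  0.045 ]
rest 12.265834824388968 [ 0.5457 -0.2409  0.    ] [[0.0025, -0.0002, 0.0], [-0.0011, -0.0027, 0.0], [-0.0032, 0.0022, 0.0], [0.0019, 0.0006, 0.0]] end [ 0.4587 -0.2599  0.198 ] tip [ 0.5848 -0.2325  0.045 ]
```

step_arm(moves=[[8.8,0,0,-0.5,-0.147],[8.8,0,0,-0.5,-0.147],[8.8,0,0,-0.5,-0.147],[8.8,0,0,-0.5,-0.147],[8.8,0,0,0,0]])

```text
t: 0.72
position: [0.2301, 0.5811, 0.2666]
orientation: [-0.0, -0.105, 0.995, 0.0]
wrist_force: [-1.6, -0.5, 0.3]
finger_gap: 0.0885
gripper_force: 0.0
```

step_arm(moves=[[8.8,-3.4,-2.36,0,0],[8.8,-3.4,-2.36,0,0],[8.8,-3.4,-2.36,0,0],[8.8,-3.4,-2.36,0,0],[8.8,-3.4,-2.36,0,0]])

```text
t: 1.35
position: [0.4219, 0.5006, 0.2662]
orientation: [-0.0, -0.104, 0.995, -0.0]
wrist_force: [-0.1, 0.3, 0.1]
finger_gap: 0.0882
gripper_force: 0.0
```

step_arm(moves=[[8.8,0.5,-3.7,0,0],[8.8,0.5,-3.7,0,0],[8.8,0.5,-3.7,0,0],[8.8,0.5,-3.7,0,0],[8.8,0.5,-3.7,0,0]])

```text
t: 1.98
position: [0.4352, 0.3138, 0.2663]
orientation: [-0.0, -0.104, 0.995, -0.0]
wrist_force: [0.1, 0.1, 0.6]
finger_gap: 0.0883
gripper_force: 0.0
```

step_arm(moves=[[8.8,0.5,-3.7,0,0],[8.8,0.5,-3.7,0,0],[8.8,0.5,-3.7,0,0],[8.8,0.5,-3.7,0,0],[8.8,0.5,-3.7,0,0]])

```text
t: 2.6
position: [0.4495, 0.1279, 0.2665]
orientation: [-0.0, -0.104, 0.995, -0.0]
wrist_force: [-0.1, 0.2, 0.1]
finger_gap: 0.0882
gripper_force: 0.0
```

step_arm(moves=[[8.8,0.5,-3.7,0,0],[8.8,0.5,-3.7,0,0],[8.8,0.5,-3.7,0,0],[8.8,0.5,-3.7,0,0],[8.8,0,0,0,0]])

```text
t: 3.22
position: [0.4607, -0.023, 0.2662]
orientation: [-0.001, -0.101, 0.995, -0.001]
wrist_force: [0.1, 0.2, -0.4]
finger_gap: 0.0884
gripper_force: 0.0
```

step_arm(moves=[[8.8,0.77,-5.0,0,0],[8.8,0.77,-5.0,0,0],[8.8,0.77,-5.0,0,0],[8.8,0.77,-5.0,0,0],[8.8,0,-2.25,0,0]])

```text
t: 3.85
position: [0.4773, -0.2461, 0.2662]
orientation: [-0.0, -0.103, 0.995, -0.0]
wrist_force: [-0.3, 0.3, 0.5]
finger_gap: 0.0878
gripper_force: 0.0
```

step_arm(moves=[[8.8,0,0,2,0],[8.8,0,0,2,0],[8.8,0,0,0,0]])

```text
t: 4.22
position: [0.477, -0.2423, 0.2255]
orientation: [-0.001, -0.105, 0.994, 0.001]
wrist_force: [-0.2, -0.3, 0.1]
finger_gap: 0.0883
gripper_force: 0.0
```

```bash
cat > pic.py <<'E'
import sys
from h import *
def crop(im,x0,y0,x1,y1,s):
    im=cv2.convertScaleAbs(cv2.resize(im[y0:y1,x0:x1,::-1],None,fx=s,fy=s,interpolation=cv2.INTER_CUBIC),alpha=1.4)
    for i in range(x0-x0%10+10,x1,10): cv2.putText(im,str(i),((i-x0)*s,8),0,.3,(0,0,255)); cv2.line(im,((i-x0)*s,8),((i-x0)*s,14),(0,0,255))
    for j in range(y0-y0%10+10,y1,10): cv2.putText(im,str(j),(0,(j-y0)*s+4),0,.3,(0,0,255)); cv2.line(im,(20,(j-y0)*s),(26,(j-y0)*s),(0,0,255))
    return im
def shot(name,t,s,k):
    T=arm.read_camera("top");S=arm.read_camera("side");np.save(name+"_t.npy",T);np.save(name+"_s.npy",S)
    a=crop(T,*t,k);b=crop(S,*s,k);h=max(len(a),len(b));p=lambda m:np.pad(m,((0,h-len(m)),(0,0),(0,0)))
    cv2.imwrite(f"pics/{name}.png",np.hstack([p(a),p(b)]))
E
python3 -c "
from pic import *
shot('g1',(295,195,365,275),(205,200,295,300),5)"
```

```text
(no output)
```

View pics/g1.png

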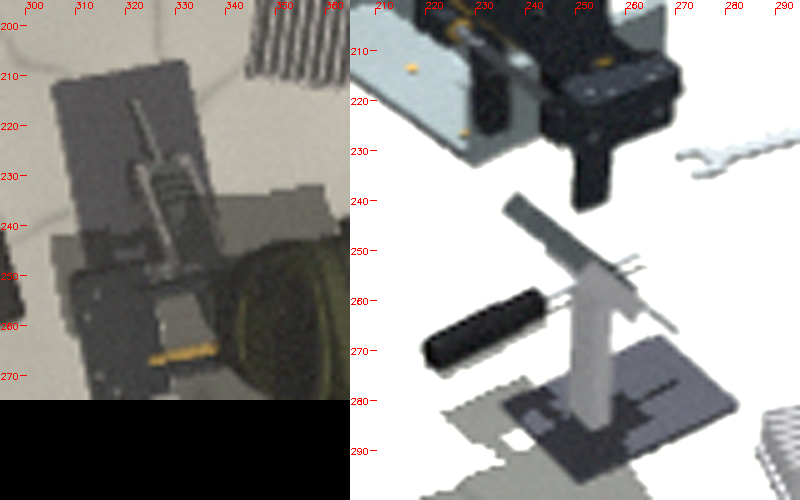

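```bash
cat >> h.py <<'E'
def proj(n,P):
    c=C[n];M=np.linalg.inv(np.array(c["extrinsics"]));q=M[:3,:3]@np.array(P,float)+M[:3,3];s=q[:2]/q[2]
    s=s*(1+c["k1"]*(s@s));K=np.array(c["intrinsics"]);return (K@np.r_[s,1])[:2].round(1)
E
python3 - <<'E'
from h import *
s=arm.sense();print(s["position"],s["orientation"],s["joint_pos"])
p=np.array(s["position"]);y=np.array([-.209,.978,0]);x=np.array([-.978,-.209,0])
for k in(.044,.0615):
  for m in(-.009,.009):
    q=p-k*y+m*x;q[2]-=.008;print(k,m,proj("side",q),proj("top",q))
print("styl end/grasp",proj("side",(.4585,-.2507,.197)),proj("side",(.4772,-.2467,.174)))
E
```

```text
[ 0.47817682 -0.24286872  0.22701043] [ 2.26670559e-04 -1.05575800e-01  9.94411212e-01  2.03157111e-04] [ 0.64123019  0.62199749 -0.41892064  1.84859288  0.35624652  0.74510702
  1.80942563]
0.044 -0.009 [253.3 238.5] [354.6 245.9]
0.044 0.009 [248.3 240.5] [356.  252.4]
0.0615 -0.009 [256.8 241.3] [360.9 244.7]
0.0615 0.009 [251.8 243.4] [362.3 251.2]
styl end/grasp [237.2 241.2] [242.4 245.3]
```

step_arm(moves=[[8.8,0.1,-0.35,1.5,0],[8.8,0,0,1.5,0],[8.8,0,0,1.5,0],[8.8,0,0,1.5,0],[8.8,0,0,0.3,0]])

```text
t: 4.95
position: [0.4766, -0.247, 0.1623]
orientation: [-0.001, -0.106, 0.994, 0.001]
wrist_force: [0.2, -0.0, 1.0]
finger_gap: 0.0877
gripper_force: 0.0
```

step_arm(moves=[[5,0,0,0,0],[3,0,0,0,0],[2.6,0,0,0,0],[2.4,0,0,0,0],[2.4,0,0,0,0]], newtons=10)

```text
t: 5.58
position: [0.4774, -0.2474, 0.1638]
orientation: [0.0, -0.105, 0.994, -0.0]
wrist_force: [-0.6, 0.6, -0.7]
finger_gap: 0.0403
gripper_force: 0.0
```

step_arm(moves=[[2.4,0,0,0,0],[2.4,0,0,0,0],[2.4,0,0,0,0]])

```text
t: 5.95
position: [0.4773, -0.2473, 0.1637]
orientation: [-0.0, -0.105, 0.994, 0.0]
wrist_force: [-0.2, -0.6, 0.8]
finger_gap: 0.024
gripper_force: 0.0
```

step_arm(moves=[[1.0,0,0,0,0],[1.0,0,0,0,0]], newtons=5)

```text
t: 6.2
position: [0.4773, -0.2473, 0.1637]
orientation: [-0.0, -0.105, 0.994, 0.0]
wrist_force: [-1.0, 0.5, -0.2]
finger_gap: 0.0198
gripper_force: 5.0
```

step_arm(moves=[[1.0,0,0,0,0],[1.0,0,0,0,0],[1.0,0,0,-0.3,0],[1.0,-0.2,0,-0.4,0],[1.0,-0.2,0,-0.5,0]], newtons=55)

```text
t: 6.82
position: [0.4815, -0.2465, 0.176]
orientation: [0.0, -0.105, 0.994, 0.0]
wrist_force: [-0.0, 0.2, -0.7]
finger_gap: 0.0192
gripper_force: 55.0
```

step_arm(moves=[[1.0,0,0,-1.5,0],[1.0,0,0,-2,0],[1.0,0,0,-2,-0.043],[1.0,0,0,-2,-0.043],[1.0,0,0,-1.5,0]])

```text
t: 7.45
position: [0.4815, -0.2466, 0.2674]
orientation: [0.001, -0.148, 0.989, -0.0]
wrist_force: [0.5, -0.8, -2.4]
finger_gap: 0.019
gripper_force: 55.0
```

step_arm(moves=[[1.0,-0.6,2,0,0],[1.0,-0.6,2.5,0,0],[1.0,-0.6,2.5,0,0],[1.0,-0.6,2.5,0,0],[1.0,-0.6,2.5,0,0]])

```text
t: 8.07
position: [0.4747, -0.1222, 0.2662]
orientation: [0.0, -0.148, 0.989, -0.0]
wrist_force: [-0.2, 0.2, -0.2]
finger_gap: 0.0194
gripper_force: 55.0
```

step_arm(moves=[[1.0,-0.6,2.5,0,0],[1.0,-0.6,2.5,0,0],[1.0,-0.6,2.5,0,0],[1.0,-0.6,2.5,0,0],[1.0,-0.6,2.5,0,0]])

```text
t: 8.7
position: [0.4668, 0.0061, 0.2662]
orientation: [0.0, -0.148, 0.989, -0.0]
wrist_force: [1.0, -0.2, -1.2]
finger_gap: 0.0196
gripper_force: 55.0
```

step_arm(moves=[[1.0,-0.6,2.5,0,0],[1.0,-0.6,2.5,0,0],[1.0,-0.6,2.0,0,0],[1.0,-0.6,1.0,0,0],[1.0,0,0,0,0]])

```text
t: 9.32
position: [0.4668, 0.0893, 0.266]
orientation: [0.0, -0.148, 0.989, 0.0]
wrist_force: [0.3, -0.8, -0.7]
finger_gap: 0.0194
gripper_force: 55.0
```

step_arm(moves=[[1.0,0,0,2,0],[1.0,0,0,2,0],[1.0,0,0,2,0],[1.0,0,0,2,0],[1.0,0,0,2,0]])

```text
t: 9.95
position: [0.4667, 0.0873, 0.1651]
orientation: [-0.0, -0.147, 0.989, -0.0]
wrist_force: [0.2, -0.4, -1.0]
finger_gap: 0.0195
gripper_force: 55.0
```

step_arm(moves=[[1.0,0,0,1.0,0],[1.0,0,0,0.5,0],[1.0,0,0,0,0]])

```text
t: 10.32
position: [0.4666, 0.0886, 0.1508]
orientation: [0.0, -0.148, 0.989, -0.0]
wrist_force: [-0.1, -0.3, -0.5]
finger_gap: 0.0191
gripper_force: 55.0
```

```bash
python3 -c "
from pic import *
shot('g2',(185,180,255,260),(185,165,275,245),5)"
```

```text
(no output)
```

View pics/g2.png

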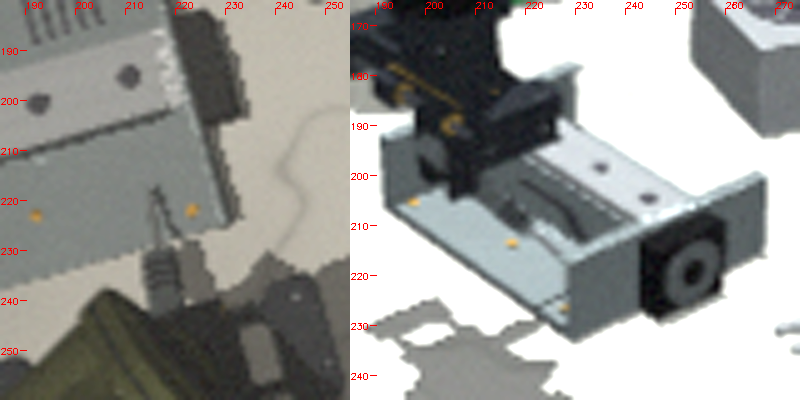

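The top view shows the point at px (216,217.4), over the lower pan and before the brace. I compare it with the TCP, both in the chassis frame.

Run:
```python
from h import *
np.set_printoptions(precision=4,suppress=True)
a=np.radians(17.);R=np.array([[np.cos(a),-np.sin(a)],[np.sin(a),np.cos(a)]]);c=np.array([.6063,.2126])
t=plane("top",(216,217.4),.032)[:2];p=arm.sense()["position"]
print("tip",t,"ch",R.T@(t-c),"tcp ch",R.T@(p[:2]-c),"off",R.T@(t-p[:2]),p)
o=np.load("g2_t.npy").astype(int)
# seam in side view: dark pixels on the floor -> plane z=.007
im=cv2.cvtColor(np.load("side0.npy"),cv2.COLOR_RGB2GRAY)
for y in range(199,214,2):
    r=im[y,214:238].astype(int); x=214+r.argmin(); w=plane("side",(x+.5,y+.5),.008)[:2]; print(y,x,r.min(),R.T@(w-c))
```

```text
tip [0.5693 0.1158] ch [-0.0636 -0.0818] tcp ch [-0.1696 -0.0775] off [ 0.1059 -0.0042] [0.4668 0.0889 0.1512]
199 215 62 [0.0037 0.0902]
201 220 42 [0.0101 0.0644]
203 223 45 [0.0101 0.0441]
205 226 43 [0.0101 0.024 ]
207 228 36 [0.0069 0.0067]
209 229 33 [ 0.0006 -0.0078]
211 230 36 [-0.0056 -0.0222]
213 231 67 [-0.0117 -0.0363]
```

Run:
```python
from h import *
p=arm.sense()["position"];a=np.radians(17.)
for s in(0,20,40,70,100):
    L=.1693-s/1000; q=p+np.array([.643*L*np.cos(a),.643*L*np.sin(a),.011-.766*L]);print(s,q.round(4),proj("top",q))
im=np.load("g2_t.npy").astype(int).sum(2)
for y in range(214,242): print(y,im[y,209:226].tolist())
```

```text
0 [0.5709 0.1207 0.0325] [214.5 216.9]
20 [0.5586 0.1169 0.0478] [215.1 220.7]
40 [0.5463 0.1132 0.0631] [215.6 224.7]
70 [0.5278 0.1075 0.0861] [216.5 230.8]
100 [0.5094 0.1019 0.1091] [217.5 237.1]
214 [281, 282, 283, 282, 279, 288, 279, 282, 283, 285, 283, 280, 291, 281, 278, 279, 289]
215 [279, 283, 287, 285, 289, 285, 282, 278, 281, 283, 281, 285, 275, 283, 280, 281, 278]
216 [278, 282, 286, 279, 274, 281, 279, 266, 271, 282, 279, 283, 280, 280, 287, 287, 280]
217 [280, 284, 284, 280, 276, 263, 263, 200, 259, 282, 278, 280, 284, 275, 284, 281, 281]
218 [283, 272, 280, 280, 278, 254, 187, 164, 241, 271, 280, 279, 281, 278, 286, 277, 281]
219 [278, 277, 277, 280, 281, 256, 234, 183, 170, 252, 279, 286, 281, 277, 280, 279, 283]
220 [283, 284, 279, 282, 279, 264, 223, 196, 171, 248, 284, 279, 282, 285, 288, 277, 283]
221 [277, 281, 278, 280, 281, 267, 229, 264, 202, 245, 281, 285, 278, 289, 297, 255, 275]
222 [276, 275, 280, 279, 282, 255, 231, 261, 216, 170, 254, 281, 276, 296, 283, 290, 282]
223 [284, 285, 280, 277, 285, 246, 231, 230, 261, 195, 258, 280, 279, 283, 253, 275, 281]

[... 918 characters left out ...]
, 378, 295, 202, 142, 131, 135, 141, 143, 122, 197, 214, 211, 210, 216]
235 [382, 378, 380, 386, 286, 175, 143, 170, 164, 167, 161, 135, 198, 214, 215, 213, 216]
236 [383, 381, 380, 379, 293, 206, 174, 140, 145, 140, 147, 112, 180, 218, 220, 211, 219]
237 [376, 380, 379, 379, 340, 210, 137, 149, 172, 177, 177, 136, 146, 210, 212, 216, 217]
238 [319, 367, 376, 382, 380, 259, 185, 177, 184, 181, 181, 155, 195, 211, 219, 213, 208]
239 [146, 250, 344, 371, 381, 264, 181, 174, 183, 176, 180, 180, 170, 240, 224, 206, 204]
240 [112, 102, 194, 321, 368, 286, 200, 185, 177, 177, 176, 170, 155, 317, 256, 177, 152]
241 [124, 109, 93, 138, 310, 288, 204, 181, 178, 168, 173, 138, 119, 138, 104, 101, 101]
```

step_arm(moves=[[1.0,-1.3,0.25,0,0],[1.0,-1.5,0,0,0],[1.0,-1.5,0,0,0],[1.0,-1.0,0,0,0],[1.0,0,0,0,0]])

```text
t: 11.05
position: [0.5173, 0.1072, 0.1508]
orientation: [0.001, -0.148, 0.989, 0.0]
wrist_force: [-1.1, 0.3, -2.0]
finger_gap: 0.0193
gripper_force: 55.0
```

step_arm(moves=[[1.0,0,0,0.7,0],[1.0,0,0,0.5,0],[1.0,0,0,0.4,0],[1.0,0,0,0.2,0],[1.0,0,0,0,0]])

```text
t: 11.68
position: [0.5162, 0.1067, 0.1325]
orientation: [-0.0, -0.148, 0.989, -0.0]
wrist_force: [-1.4, 0.4, -0.7]
finger_gap: 0.0192
gripper_force: 55.0
```

```bash
cat > w.py <<'E'
from h import *
a=np.radians(17.);R=np.array([[np.cos(a),-np.sin(a)],[np.sin(a),np.cos(a)]]);c=np.array([.6063,.2126])
s=arm.sense();p=s["position"];t=R.T@(p[:2]-c)+[.1085,0]
print("tip chassis mm",(t*1000).round(1),"z",round((p[2]-.1187)*1000,1),"F",(R.T@np.array(s["wrist_force"])[:2]).round(2),round(s["wrist_force"][2],2))
E
python3 w.py
```

```text
tip chassis mm [ -8.6 -74.9] z 13.8 F [-1.24  0.77] -0.73
```

step_arm(moves=[[1.0,0,0,0.2,0],[1.0,0,0,0.2,0],[1.0,0,0,0.1,0],[1.0,0,0,0.1,0],[1.0,0,0,0,0]])

```text
t: 12.3
position: [0.5164, 0.1068, 0.1267]
orientation: [0.0, -0.148, 0.989, 0.0]
wrist_force: [0.1, 0.7, -0.3]
finger_gap: 0.0195
gripper_force: 55.0
```

step_arm(moves=[[1.0,0,0,0.1,0],[1.0,0,0,0,0]])

```text
t: 12.55
position: [0.5165, 0.1068, 0.1257]
orientation: [0.0, -0.148, 0.989, 0.0]
wrist_force: [-0.1, 0.3, -1.0]
finger_gap: 0.019
gripper_force: 55.0
```

```bash
python3 w.py
```

```text
tip chassis mm [ -8.3 -74.9] z 7.0 F [-0.06  0.3 ] -1.03
```

step_arm(moves=[[1.0,0,0,0.1,0],[1.0,0,0,0,0]])

```text
t: 12.8
position: [0.5166, 0.1069, 0.1248]
orientation: [0.0, -0.148, 0.989, 0.0]
wrist_force: [0.4, -0.6, 0.1]
finger_gap: 0.0189
gripper_force: 55.0
```

step_arm(moves=[[1.0,0,0,0.1,0],[1.0,0,0,0,0]])

```text
t: 13.05
position: [0.5166, 0.1069, 0.1237]
orientation: [0.0, -0.148, 0.989, 0.0]
wrist_force: [0.3, 0.2, 0.1]
finger_gap: 0.0198
gripper_force: 55.0
```

step_arm(moves=[[1.0,0,0,0.1,0],[1.0,0,0,0,0],[1.0,0,0,0,0]])

```text
t: 13.42
position: [0.5166, 0.1069, 0.1228]
orientation: [0.0, -0.148, 0.989, 0.0]
wrist_force: [0.5, 1.3, -0.5]
finger_gap: 0.0194
gripper_force: 55.0
```

```bash
python3 w.py
```

```text
tip chassis mm [ -8.2 -74.9] z 4.1 F [0.82 1.07] -0.5
```

step_arm(moves=[[1.0,0,0,0.05,0],[1.0,0,0,0,0]])

```text
t: 13.68
position: [0.5164, 0.1068, 0.1223]
orientation: [0.0, -0.148, 0.989, 0.0]
wrist_force: [1.0, 0.1, 0.4]
finger_gap: 0.0191
gripper_force: 55.0
```

step_arm(moves=[[1.0,0,0,0.05,0],[1.0,0,0,0,0]])

```text
t: 13.92
position: [0.5165, 0.1068, 0.1217]
orientation: [0.0, -0.148, 0.989, 0.0]
wrist_force: [1.1, 0.1, 0.6]
finger_gap: 0.0196
gripper_force: 55.0
```

step_arm(moves=[[1.0,0,0,0.05,0],[1.0,0,0,0,0]])

```text
t: 14.18
position: [0.5165, 0.1068, 0.1212]
orientation: [0.0, -0.148, 0.989, 0.0]
wrist_force: [0.5, 0.5, 1.5]
finger_gap: 0.0192
gripper_force: 55.0
```

```bash
python3 w.py;python3 w.py; python3 -c "
from pic import *
shot('g3',(185,180,255,260),(205,190,285,250),5)"
```

```text
tip chassis mm [ -8.3 -74.9] z 2.5 F [0.58 0.32] 1.47
tip chassis mm [ -8.3 -74.9] z 2.5 F [0.58 0.32] 1.47
```

View pics/g3.png

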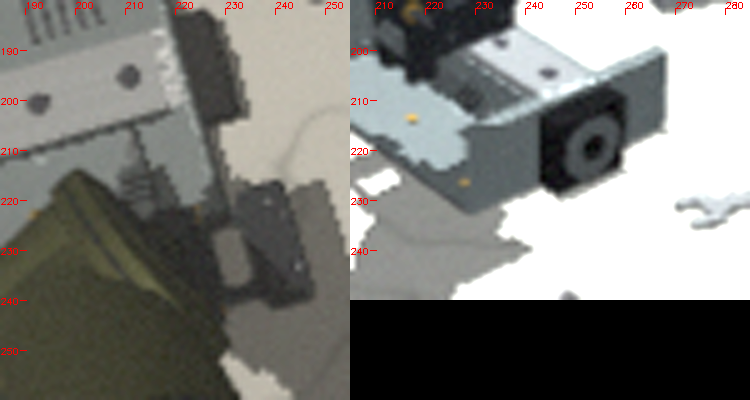

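The side view is blocked by the wall. The rising vertical force at nominal z of about 3 mm shows the point is on the seam bottom, under light contact. I ease up 1 mm and run the first straight.

step_arm(moves=[[1.0,0,0.1,-0.1,0],[1.0,0,0.35,0,0],[1.0,0,0.37,0,0],[1.0,0,0.37,0,0],[1.0,0,0.37,0,0]])

```text
t: 14.9
position: [0.5116, 0.1218, 0.1222]
orientation: [-0.0, -0.148, 0.989, -0.0]
wrist_force: [2.6, -1.0, 0.3]
finger_gap: 0.0194
gripper_force: 55.0
```

step_arm(moves=[[1.0,0,0.37,0,0],[1.0,0,0.37,0,0],[1.0,0,0.37,0,0],[1.0,0,0.37,0,0],[1.0,0,0.37,0,0]])

```text
t: 15.52
position: [0.5062, 0.1396, 0.1222]
orientation: [-0.0, -0.148, 0.989, 0.0]
wrist_force: [2.6, -1.6, 0.5]
finger_gap: 0.0193
gripper_force: 55.0
```

```bash
python3 w.py
```

```text
tip chassis mm [ -8.5 -40.6] z 3.5 F [ 2.02 -2.25] 0.49
```

step_arm(moves=[[1.0,-0.1,0.37,0,0],[1.0,-0.1,0.37,0,0],[1.0,0,0.37,0,0]])

```text
t: 15.9
position: [0.5046, 0.151, 0.1221]
orientation: [-0.0, -0.148, 0.989, 0.0]
wrist_force: [0.5, -1.1, -1.0]
finger_gap: 0.0194
gripper_force: 55.0
```

```bash
python3 w.py
```

```text
tip chassis mm [ -6.7 -29.2] z 3.4 F [ 0.17 -1.2 ] -0.96
```

step_arm(moves=[[1.0,-0.05,0.37,0,0],[1.0,-0.05,0.37,0,0],[1.0,-0.1,0.33,0,0],[1.0,-0.13,0.33,0,0],[1.0,-0.13,0.33,0,0]])

```text
t: 16.52
position: [0.5045, 0.1688, 0.1222]
orientation: [0.0, -0.148, 0.989, 0.0]
wrist_force: [0.6, -1.3, 0.3]
finger_gap: 0.0192
gripper_force: 55.0
```

```bash
python3 w.py
```

```text
tip chassis mm [ -1.7 -12.1] z 3.5 F [ 0.22 -1.46] 0.29
```

step_arm(moves=[[1.0,-0.12,0.32,0,0],[1.0,-0.12,0.32,0,0],[1.0,-0.12,0.32,0,0],[1.0,-0.12,0.32,0,0],[1.0,-0.12,0.32,0,0]])

```text
t: 17.15
position: [0.5054, 0.1857, 0.1222]
orientation: [0.0, -0.148, 0.989, 0.0]
wrist_force: [-0.4, -0.5, 0.5]
finger_gap: 0.0192
gripper_force: 55.0
```

```bash
python3 w.py
```

```text
tip chassis mm [4.2 3.8] z 3.5 F [-0.58 -0.36] 0.49
```

step_arm(moves=[[1.0,-0.115,0.32,0,0],[1.0,-0.115,0.32,0,0],[1.0,-0.115,0.32,0,0],[1.0,-0.115,0.32,0,0],[1.0,-0.115,0.32,0,0]])

```text
t: 17.77
position: [0.5062, 0.2027, 0.1222]
orientation: [0.0, -0.148, 0.989, 0.0]
wrist_force: [-0.1, -0.5, 0.2]
finger_gap: 0.0193
gripper_force: 55.0
```

```bash
python3 w.py
```

```text
tip chassis mm [ 9.9 19.8] z 3.5 F [-0.22 -0.51] 0.24
```

step_arm(moves=[[1.0,0,0.37,0,0],[1.0,0,0.37,0,0],[1.0,0,0.37,0,0],[1.0,0,0.37,0,0],[1.0,0,0.37,0,0]])

```text
t: 18.4
position: [0.5007, 0.2204, 0.1222]
orientation: [-0.0, -0.148, 0.989, 0.0]
wrist_force: [0.3, -1.2, 0.3]
finger_gap: 0.0191
gripper_force: 55.0
```

step_arm(moves=[[1.0,0,0.37,0,0],[1.0,0,0.37,0,0],[1.0,0,0.37,0,0]])

```text
t: 18.77
position: [0.4975, 0.231, 0.1222]
orientation: [0.0, -0.148, 0.989, 0.0]
wrist_force: [-0.2, -0.7, 0.3]
finger_gap: 0.019
gripper_force: 55.0
```

```bash
python3 w.py
```

```text
tip chassis mm [ 9.8 49.4] z 3.5 F [-0.42 -0.58] 0.26
```

step_arm(moves=[[1.0,0,0.37,0,0],[1.0,0,0.37,0,0],[1.0,0,0.37,0,0],[1.0,0,0.37,0,0],[1.0,0,0.37,0,0]])

```text
t: 19.4
position: [0.492, 0.2487, 0.1222]
orientation: [-0.0, -0.148, 0.989, 0.0]
wrist_force: [0.7, 0.3, 0.3]
finger_gap: 0.0194
gripper_force: 55.0
```

step_arm(moves=[[1.0,0,0.37,0,0],[1.0,0,0.37,0,0],[1.0,0,0.1,0,0],[1.0,0,0,0,0],[1.0,0,0,0,0]])

```text
t: 20.02
position: [0.4896, 0.2568, 0.1222]
orientation: [0.0, -0.148, 0.989, 0.0]
wrist_force: [-0.8, 0.6, 0.6]
finger_gap: 0.0193
gripper_force: 55.0
```

```bash
python3 w.py
```

```text
tip chassis mm [ 9.8 76.3] z 3.5 F [-0.62  0.77] 0.56
```

step_arm(moves=[[1.0,0,0,-0.25,0],[1.0,0.1,0,-0.3,0],[1.0,0.1,0,-0.3,0],[1.0,0.4,0,-0.3,0],[1.0,0.6,0,-0.2,0]])

```text
t: 20.65
position: [0.4779, 0.2529, 0.136]
orientation: [0.0, -0.148, 0.989, 0.0]
wrist_force: [-0.1, 0.2, -1.6]
finger_gap: 0.0191
gripper_force: 55.0
```

step_arm(moves=[[1.0,1.2,0,-0.2,0],[1.0,1.2,0,-0.2,0],[1.0,1.5,0,-0.5,0],[1.0,1.5,0,-0.7,0],[1.0,1.0,0,-1.0,0]])

```text
t: 21.28
position: [0.4157, 0.2338, 0.1622]
orientation: [-0.0, -0.148, 0.989, -0.0]
wrist_force: [0.2, 0.3, -0.4]
finger_gap: 0.0193
gripper_force: 55.0
```

step_arm(moves=[[1.0,0,0,-2,0],[1.0,0,0,-2.5,0],[1.0,0,0,-2.5,0],[1.0,0,0,-2.5,0],[1.0,0,0,-1,0]])

```text
t: 21.9
position: [0.4173, 0.2345, 0.2683]
orientation: [0.001, -0.148, 0.989, 0.001]
wrist_force: [-0.7, 0.6, -1.1]
finger_gap: 0.019
gripper_force: 55.0
```

```bash
python3 w.py
```

```text
tip chassis mm [-65.8  76.2] z 149.6 F [-0.43  0.81] -1.11
```

step_arm(moves=[[1.0,0.4,-2,0,0],[1.0,0.5,-3,0,0],[1.0,0.5,-3,0,0],[1.0,0.5,-3,0,0],[1.0,0.5,-3,0,0]])

```text
t: 22.52
position: [0.4347, 0.0922, 0.2664]
orientation: [-0.0, -0.148, 0.989, -0.0]
wrist_force: [0.3, 0.1, -1.7]
finger_gap: 0.0189
gripper_force: 55.0
```

step_arm(moves=[[1.0,0.5,-3,0,0],[1.0,0.5,-3,0,0],[1.0,0.5,-3,0,0],[1.0,0.5,-3,0,0],[1.0,0.5,-3,0,0]])

```text
t: 23.15
position: [0.4547, -0.0584, 0.2664]
orientation: [-0.0, -0.148, 0.989, 0.0]
wrist_force: [-0.3, -0.4, -0.8]
finger_gap: 0.0191
gripper_force: 55.0
```

step_arm(moves=[[1.0,0.5,-3,0,0],[1.0,0.5,-3,0,0],[1.0,0.5,-3,0,0],[1.0,0.5,-3,0,0],[1.0,0.5,-2.5,0,0]])

```text
t: 23.78
position: [0.4732, -0.2046, 0.2662]
orientation: [-0.0, -0.148, 0.989, 0.0]
wrist_force: [0.7, 0.2, -0.7]
finger_gap: 0.0194
gripper_force: 55.0
```

step_arm(moves=[[1.0,0.5,-2.0,0,0],[1.0,0.0,-1.0,0,0],[1.0,0,0,0,0.043],[1.0,0,0,0,0.043],[1.0,0,0,0,0]])

```text
t: 24.4
position: [0.4777, -0.2325, 0.2668]
orientation: [-0.0, -0.106, 0.994, 0.0]
wrist_force: [-0.5, -0.4, -1.6]
finger_gap: 0.0193
gripper_force: 55.0
```

step_arm(moves=[[1.0,-0.05,-0.7,1,0],[1.0,-0.05,-0.7,1.5,0],[1.0,0,0,1.5,0],[1.0,0,0,1.5,0],[1.0,0,0,0.6,0]])

```text
t: 25.02
position: [0.4809, -0.2465, 0.2042]
orientation: [-0.001, -0.106, 0.994, 0.001]
wrist_force: [0.1, -0.2, -0.7]
finger_gap: 0.0194
gripper_force: 55.0
```

step_arm(moves=[[1.0,0,0,0,0]])

```text
t: 25.15
position: [0.4814, -0.2467, 0.2052]
orientation: [-0.0, -0.106, 0.994, 0.0]
wrist_force: [0.2, -0.5, 0.0]
finger_gap: 0.0193
gripper_force: 55.0
```

```bash
python3 -c "
from pic import *
shot('g4',(295,195,365,275),(205,200,295,300),5)
print(arm.sense()['position'])
p=arm.sense()['position'];a=np.radians(12.06)
for s in(0,20,70,200):
    L=.1693-s/1000; q=p+np.array([.643*L*np.cos(a),.643*L*np.sin(a),.011-.766*L]);print(s,q.round(4),proj('top',q),proj('side',q))
"
```

```text
[ 0.48192065 -0.24693104  0.2060158 ]
0 [ 0.5884 -0.2242  0.0873] [324.2 212.8] [271.2 255.3]
20 [ 0.5758 -0.2269  0.1027] [326.  216.8] [268.2 252.9]
70 [ 0.5444 -0.2336  0.141 ] [330.6 227.4] [260.5 246.7]
200 [ 0.4626 -0.2511  0.2405] [344.4 258.9] [238.6 229. ]
```

View pics/g4.png

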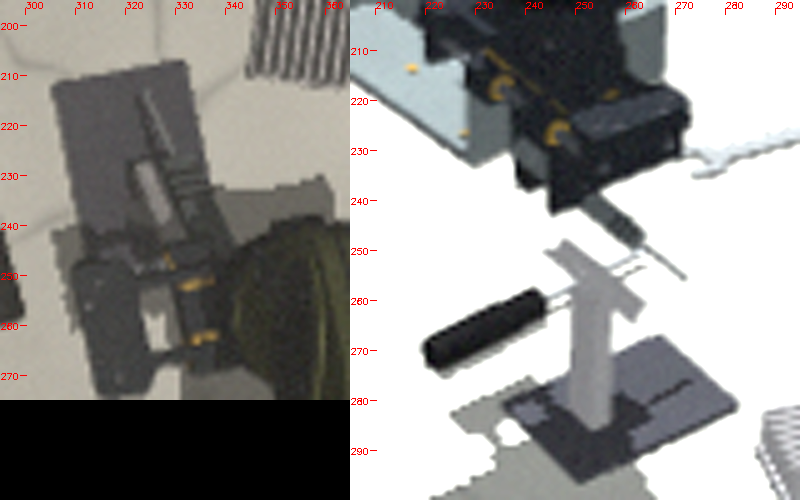

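step_arm(moves=[[1.0,0.05,-0.03,0.8,0],[1.0,0,0,0.8,0],[1.0,0,0,0.8,0],[1.0,0,0,0.5,0],[1.0,0,0,0,0]])

```text
t: 25.88
position: [0.4809, -0.2472, 0.1762]
orientation: [-0.0, -0.105, 0.994, 0.0]
wrist_force: [-0.5, 0.3, -2.0]
finger_gap: 0.0193
gripper_force: 55.0
```

step_arm(moves=[[1.0,0.2,0,0.4,0],[1.0,0.2,0,0.4,0],[1.0,0,0,0.2,0],[1.0,0,0,0,0],[1.0,0,0,0,0]])

```text
t: 26.5
position: [0.4774, -0.2482, 0.1668]
orientation: [0.0, -0.105, 0.994, -0.0]
wrist_force: [0.2, 1.0, -1.6]
finger_gap: 0.0195
gripper_force: 55.0
```

step_arm(moves=[[1.0,0,0.08,0.15,0],[1.0,0,0,0.1,0],[1.0,0,0,0.05,0],[1.0,0,0,0,0]])

```text
t: 27.0
position: [0.4773, -0.2474, 0.1637]
orientation: [0.0, -0.105, 0.994, 0.0]
wrist_force: [0.2, 0.2, -0.3]
finger_gap: 0.0193
gripper_force: 55.0
```

Back at the grasp pose with no side load. Release gently, then go straight up.

step_arm(moves=[[2.2,0,0,0,0],[2.4,0,0,0,0],[3,0,0,0,0],[4,0,0,0,0],[5,0,0,0,0]], newtons=5)

```text
t: 27.62
position: [0.4771, -0.2474, 0.1637]
orientation: [0.0, -0.105, 0.994, 0.0]
wrist_force: [-0.4, 0.2, -0.0]
finger_gap: 0.0477
gripper_force: 0.0
```

step_arm(moves=[[8.8,0,0,0,0],[8.8,0,0,0,0],[8.8,0,0,0,0],[8.8,0,0,0,0],[8.8,0,0,0,0]])

```text
t: 28.25
position: [0.477, -0.2474, 0.1637]
orientation: [0.0, -0.105, 0.994, 0.0]
wrist_force: [-0.2, -0.3, 0.4]
finger_gap: 0.0879
gripper_force: 0.0
```

step_arm(moves=[[8.8,0,0,-1,0],[8.8,0,0,-2,0],[8.8,0,0,-3,0],[8.8,0,0,-3,0],[8.8,0,0,-3,0]])

```text
t: 28.88
position: [0.477, -0.2474, 0.2854]
orientation: [0.0, -0.105, 0.994, -0.0]
wrist_force: [0.2, 0.3, 0.7]
finger_gap: 0.0879
gripper_force: 0.0
```

step_arm(moves=[[8.8,2,4,0,0],[8.8,2,5,0,0],[8.8,2,5,0,0],[8.8,2,5,0,0],[8.8,0,0,0,0]])

```text
t: 29.5
position: [0.3567, -0.0761, 0.2844]
orientation: [-0.001, -0.108, 0.994, -0.0]
wrist_force: [0.2, 0.1, -0.4]
finger_gap: 0.0878
gripper_force: 0.0
```

```bash
python3 -c "
from pic import *
shot('g5',(295,195,365,275),(205,200,295,300),5)"
```

```text
(no output)
```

View pics/g5.png

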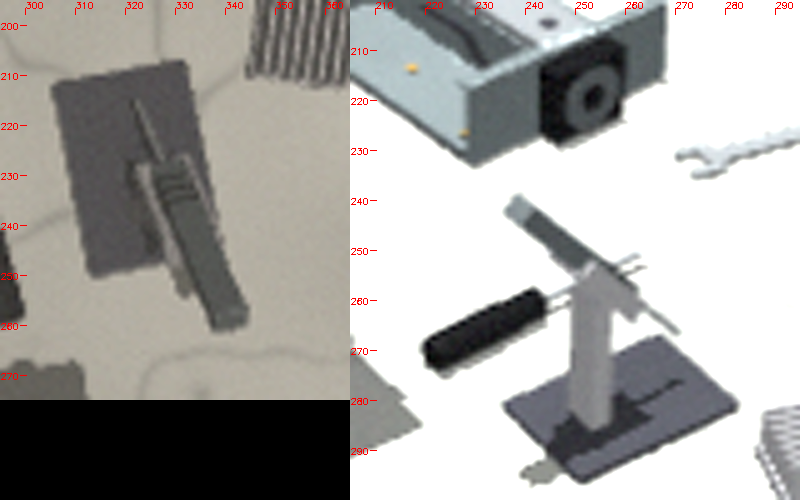

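The stylus lies back in its rest. Its end is at top px (340,258) and its point at (321,215), as at the start, and the bystanders in view are unmoved.

```bash
python3 -c "
from workcell import arm
print(arm.hand_in())"
```

```text
the job is handed in; nothing more can be done
None
```

The stylus point ran the whole seam from the fan end to the far end under light contact at about 3 cm/s with nothing catching. The stylus is back in its rest as it was and the job is handed in at about 30 s; no verdict was returned, and the mug and drive were not in my last picture.

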